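# Tea for two, spare cup put away

## Task

Set the low table for two guests: stand the tall green teacup in the middle of the square wooden coaster and the wide low green teacup in the middle of the round wooden coaster. Put the spare cup, the smallest green one, upright inside the lidded wooden chest and leave the chest's lid fully shut. Don't tip over any cup, and leave the teapot and the steel tea caddy where they stand.

Things in the scene. Friction and masses are not known exactly. Their poses are not given: they have to be found in the camera images.
- tall_cup: tall handleless green-glazed ceramic teacup, open at the top, straight sides, outer diameter 58 mm, height 90 mm, wall 4.5 mm, about 0.2 kg; origin at the centre of its underside, z up. Anywhere among the things on the table at the start
- wide_cup: low wide handleless green-glazed ceramic teacup, open at the top, straight sides, outer diameter 68 mm, height 52 mm, wall 4.5 mm, about 0.2 kg; origin at the centre of its underside, z up. Anywhere among the things on the table at the start
- small_cup: smallest handleless green-glazed ceramic teacup, open at the top, straight sides, outer diameter 48 mm, height 50 mm, wall 4.5 mm, about 0.1 kg; origin at the centre of its underside, z up. Anywhere among the things on the table at the start
- square_coaster: flat square coaster of pale wood, 98 x 98 mm, 8 mm thick, fixed to the table, sides along its x and y; origin at the centre of its underside, z up. Anywhere among the things on the table
- round_coaster: flat round coaster of pale wood, diameter 104 mm, 8 mm thick, fixed to the table; origin at the centre of its underside, z up. Anywhere among the things on the table
- chest: brown wooden chest fixed to the table at the robot's left: outside 150 (x) by 160 (y) mm, walls and floor 7 mm, rim 75 mm above the table, one open compartment; origin at the centre of its underside, z up. Its front (-x) faces roughly to the robot. Its lid hinges along the far (+x) rim: axis parallel to the chest's y through x = +75, z = 75.5 mm
- lid (a joint): angle of the chest's lid (150 x 160 x 8 mm, brown wood, 0.2 kg): 0 = shut, grows as it swings up about the hinge, 1.57 = upright, stop at 1.9. Starts shut or a little ajar (up to 0.3). The hinge is stiff (about 1.5 N at the tab moves it) and the lid stays where it is left
- lid_tab (a point): middle of the lid's tab: a dark steel block standing out 38 mm from the middle of the lid's front edge, 20 mm wide (along the chest's y), 14 mm thick. The point is 27 mm out from the edge, 177 mm from the hinge axis along the lid and 5 mm above the lid's underside. Axes are the lid's: x from the tab to the hinge, y along the hinge, z out of the lid's top
- teapot: white ceramic teapot, body 108 mm in diameter, 102 mm high to the lid's knob, spout along its +x to 97 mm, straight side handle along its +y to 125 mm from the origin; origin at the centre of its underside. Stands behind the cups; not to be moved
- caddy: closed steel tea caddy with a cap, diameter 55 mm, height 98 mm; origin at the centre of its underside. Stands among the cups and coasters; not to be moved
Mind the look-alikes: they are no part of the job. Leave any orange look-alike of the round_coaster alone.

How it is judged:
By the outcome, as a careful person would: the job done as asked, in the order asked, and still so for the second after the job is handed in, with the robot touching nothing.
It also fails if it takes over 120 s, if anything falls off the work surface, if the arm or the gripper's body presses on something with over 40 N, if the wrist force passes 120 N, or if a joint passes its speed limit or range.

## Robot

A 6-joint arm with a two-finger parallel gripper is mounted at the origin on the work surface. World frame = base frame: x ahead of the robot, y to its left, z up, the work surface at z = 0. Lengths are in m, angles in degrees, forces in N, time in s.
With the tool pointing down it reaches from about 0.3 to 0.75 m from the base axis. Payload 8.5 kg.
Tool frame: the origin (TCP) lies midway between the tips of the shut fingers; the grasp point (between the pads) lies 19 mm behind it; z points along the fingers, y is the line along which they close (so a half turn about z gives the same grasp; the last joint's range is limited). The gripper opens to 85 mm and grips with 20 to 120 N. Pads are 22 mm wide; open, the fingers measure 114 mm over their backs; the gripper's body (76 mm by 85 mm) begins 54 mm behind the grasp point. The pads swing forward as they close: fully open they stand 13 mm farther back than shut.
Start: joints at [57.279, 21.807, 74.336, -0, 83.858, -12.336], TCP at [0.192, 0.516, 0.231] pointing down, gripper open.
Joint ranges: [-178.18, 178.18], [-50.72, 133.34], [12.68, 142.11], [-81.47, 261.47], [9.98, 163.14], [-165.26, 165.26]. Speed limits (degrees/s): [136.94, 136.94, 180, 180, 180, 180].

## Interface

Orientations are given as a 3x3 rotation matrix whose columns are the frame's x, y, z axes.
In Python, from rig import monitor, optics, close_job, models gives the robot as it stands.
- The arm moves only by the tool step_arm, never from a script. Its arguments are lists of equal length, an entry for each row: "fingers": the closure, from -1 (fully open) to 1 (shut); "travel": the shift along the tool's x, y, z scaled (see below), a list of three; "twist": the turn about the tool's z scaled (see below). In form: {"fingers": [fingers, ...], "travel": [[tx, ty, tz], ...], "twist": [twist, ...]}. A call has 1 to 10 rows; each row shifts and turns the commanded pose from where the row before left it, along the tool's axes as they then stand; what a row does not reach is not made up. The controller multiplies each number of a shift by 100 mm and each number of a turn by pi rad. A row lasts 1/8 s, in which the tool goes at most 62.5 mm and 10.7 degrees, less where a joint would pass 70% of its speed; a pose out of reach is approached as far as the arm can. A call with a number of a shift or a turn outside -1 to 1 is refused whole. A call with a gripper value outside its range is refused whole. The fingers move at their own pace and stop on an object; "force" is the grip in N (left out, the last holds). Time passes only in rows, so rows that do not move let the fingers close. It gives the time, the measured TCP pose, the force, the opening and the grip force at its end, in the units of the state.
- monitor.observe(): the state, without advancing time (a new reading comes with each control period).
- optics.get_image(name): name is "side" or "top"; returns (picture, depth): 480x640x3 uint8, blue, green, red; 480x640 float32, m along the optical axis (not along the pixel's ray), 0 where there is no reading.
- optics.get_calibration(name): a dict with "vertical_fov" (degrees; the focal length in pixels is half the picture's height over the tangent of half this angle, whatever the lens; pixels are square), "cx", "cy" (the principal point, pixels), "distortion" ([k1, k2, p1, p2, k3] as OpenCV has them; the pictures are not rectified), "world_from_camera" (4x4, takes a point from camera to world coordinates). Camera axes: x right, y up, looking along -z (the intrinsics and any distortion apply to the point x, -y, -z); pixel columns grow to the right and rows downward; lengths in m; the calibration is good to about 2 mm. A picture is of the moment at which its call begins. get_calibration takes no time and is no camera call.
- close_job(): hands the job in; it is judged then, once.
Trained networks look in the newest picture that a camera, given by its name, has taken for a name from the list of things; names that differ only in an ending like _2 or _b are one class to them, and where a whole thing is asked for, a point or a joint stands for the part that bears it (a point fixed in the world has none). Each returns a list of dicts, best first, with "confidence" (0 to 1); they miss things now and then, are a little off and sometimes report something else, mostly with a low value. They report only what shows in the picture. A call takes as long as a camera call. They do not tell look-alikes from the thing itself.
- models.trace(camera, query): "mask" (480x640 bool, what is visible of it) and "point" ([column, row] in pixels, amid what is visible of it).
- models.landmark_of(camera, query): "point" ([column, row] in pixels: a listed point, or the origin of a listed thing).
The state is a dict: "time_s": time; "q": joint angles; "qvel": joint speeds; "joint_efforts": joint torques, N m; "position": TCP position; "tool_rot": TCP orientation; "ft_force": force on the tool from outside, world axes, zero at the start; "wrist_torque": the same for the moment, N m; "grip_width": finger opening in m; "gripper_force": force on a finger pad.
Only numpy, scipy, OpenCV 4.12 (cv2) and the standard library are available. Lean on these libraries where they do the work, as an engineer would, in place of code of your own. Each camera call takes 0.05 s, during which the arm holds its last target. There are 200 camera calls.

## Working session

There is one attempt and no reset: what is moved stays moved. The work goes in short steps, Python scripts to look and compute and a tool call to move; the robot and the scene stay as the last step left them, time stands still between calls to the robot, and variables do not carry over. Pictures are saved under pics/ and viewed, at most 14 in all, crops included, and the job is handed in when it is done.

Besides the shell and the picture viewer there is one more tool, called after ">>>" in YAML: its name, and indented under it one key for each argument. step_arm: Moves the arm, as the interface text tells. Its arguments: {"type":"object","properties":{"fingers":{"type":"array","items":{"type":"number"}},"travel":{"type":"array","items":{"type":"array","items":{"type":"number"}}},"twist":{"type":"array","items":{"type":"number"}},"force":{"type":"number"}},"required":["fingers","travel","twist"]}

```bash
mkdir -p pics; ls; cat > h.py <<'E'
import numpy as np, cv2
from rig import monitor, optics, close_job, models
def cal(n):
    c=optics.get_calibration(n); f=240/np.tan(np.radians(c["vertical_fov"])/2)
    K=np.array([[f,0,c["cx"]],[0,f,c["cy"]],[0,0,1]]); return K,np.array(c["distortion"],float),np.array(c["world_from_camera"])
def rays(n,px):
    K,d,T=cal(n); u=cv2.undistortPoints(np.array(px,float).reshape(-1,1,2),K,d).reshape(-1,2)
    v=np.c_[u[:,0],-u[:,1],-np.ones(len(u))]; return T[:3,3],v@T[:3,:3].T
def on_z(n,px,z):
    o,v=rays(n,px); return o+v*((z-o[2])/v[:,2])[:,None]
def cloud(n,dep,mask):
    r,c=np.nonzero(mask&(dep>0)); o,v=rays(n,np.c_[c,r]); return o+v*dep[r,c][:,None]
def proj(n,P):
    K,d,T=cal(n); p=(np.atleast_2d(P)-T[:3,3])@T[:3,:3]; p=p*[1,-1,-1]
    return cv2.projectPoints(p,np.zeros(3),np.zeros(3),K,d)[0].reshape(-1,2)
E
python3 - <<'E'
from h import *
for n in("side","top"):
    im,d=optics.get_image(n); cv2.imwrite(f"pics/{n}0.png",im); np.save(f"{n}0.npy",d)
    K,di,T=cal(n); print(n,K[0,0],K[:2,2],di,T.round(3).tolist())
s=monitor.observe(); print(s["position"],np.round(s["tool_rot"],3),s["grip_width"],s["ft_force"])
E
```

```text
pics
side 449.141454318097 [314.43578578 243.02166716] [-0.10694236  0.          0.          0.          0.        ] [[-0.996, 0.05, -0.072, 0.472], [-0.086, -0.726, 0.682, 0.519], [-0.019, 0.685, 0.728, 0.653], [0.0, 0.0, 0.0, 1.0]]
top 439.6550094001697 [321.12782698 246.36205266] [-0.05921673  0.          0.          0.          0.        ] [[0.026, 0.986, -0.165, 0.413], [-1.0, 0.029, 0.013, -0.003], [0.017, 0.164, 0.986, 1.002], [0.0, 0.0, 0.0, 1.0]]
[0.19146396 0.51531113 0.23077236] [[-0.937  0.348 -0.001]
 [ 0.348  0.937 -0.001]
 [ 0.    -0.001 -1.   ]] 0.08544698290160938 [-0.02286094 -0.56643256 -0.20050091]
```

View pics/side0.png

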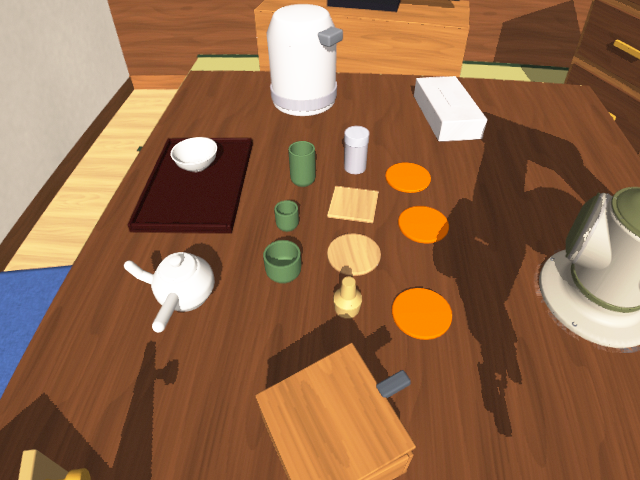

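View pics/top0.png

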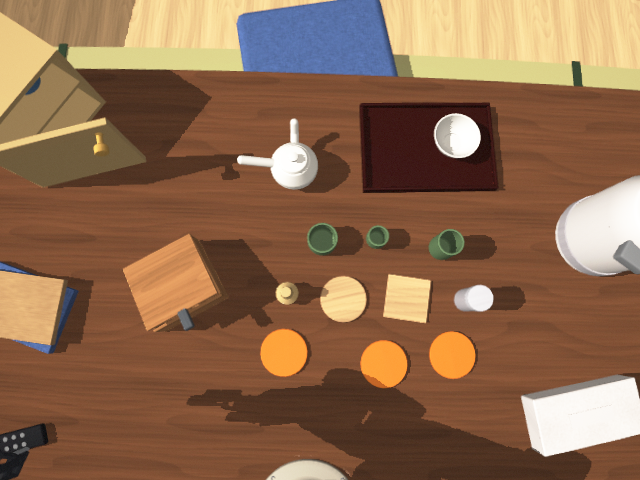

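The side view shows the tall cup at (302,163), small cup at (287,215), wide cup at (283,261), square coaster at (353,204), round wooden coaster at (354,254), caddy at (356,150), a brass object at (348,297) and the chest with its tab at (393,384). In the top view the same things are at (447,244), (377,237), (322,238), (408,298), (344,299), (474,298), (287,293), with the chest at (172,283) and its tab at (185,320). The orange discs are look-alikes.

```bash
cat > m1.py <<'E'
from h import *
D={}
for n in("side","top"):
    im,d=optics.get_image(n); D[n]=d
for q in ["tall_cup","wide_cup","small_cup","square_coaster","round_coaster","caddy","chest","lid_tab"]:
    for n in("side","top"):
        r=models.trace(n,q)[:2]
        for k in r:
            P=cloud(n,D[n],k["mask"]); 
            if len(P)<5: continue
            zt=np.percentile(P[:,2],97); t=P[P[:,2]>zt-.012]
            c,rad=cv2.minEnclosingCircle(t[:,:2].astype(np.float32)[np.argsort(t[:,2])])
            rr=cv2.minAreaRect(t[:,:2].astype(np.float32))
            print(q,n,round(k["confidence"],2),np.round(k["point"]),"ztop",zt.round(3),"circ",np.round(c,4),round(rad,4),"rect",np.round(rr[0],4),np.round(rr[1],3),round(rr[2],1))
    L=[(n,models.landmark_of(n,q)[:1]) for n in("side","top")]
    L=[(n,l[0]["point"],l[0]["confidence"]) for n,l in L if l]
    if len(L)==2:
        (o1,v1),(o2,v2)=[rays(n,p) for n,p,_ in L]; A=np.c_[v1[0],-v2[0]]; s=np.linalg.lstsq(A,o2-o1,rcond=None)[0]
        a,b=o1+s[0]*v1[0],o2+s[1]*v2[0]; print("   LM",((a+b)/2).round(4),"gap",np.linalg.norm(a-b).round(4),[round(x[2],2) for x in L])
E
python3 m1.py
```

```text
tall_cup side 0.74 [303. 163.] ztop 0.089 circ [ 0.5812 -0.2873] 0.0305 rect [ 0.5813 -0.2871] [0.057 0.058] 5.2
tall_cup top 0.7 [446. 243.] ztop 0.091 circ [ 0.5831 -0.2908] 0.0297 rect [ 0.5829 -0.2904] [0.057 0.057] 19.2
   LM [ 0.5858 -0.3017 -0.0089] gap 0.0105 [0.86, 0.81]
wide_cup side 0.95 [281. 262.] ztop 0.052 circ [ 0.5888 -0.0141] 0.0344 rect [ 0.5891 -0.0145] [0.067 0.066] 5.5
wide_cup side 0.75 [352. 253.] ztop 0.009 circ [ 0.4596 -0.0659] 0.0529 rect [ 0.4587 -0.0644] [0.1   0.103] 82.2
wide_cup top 0.81 [323. 239.] ztop 0.053 circ [ 0.5915 -0.018 ] 0.0341 rect [ 0.5909 -0.018 ] [0.067 0.064] 1.5
   LM [ 0.592  -0.0201 -0.0032] gap 0.0057 [0.97, 0.77]
small_cup side 0.78 [285. 215.] ztop 0.049 circ [ 0.5981 -0.1372] 0.0249 rect [ 0.5977 -0.137 ] [0.046 0.046] 51.4
small_cup top 0.9 [379. 239.] ztop 0.051 circ [ 0.5995 -0.1416] 0.024 rect [ 0.5992 -0.1414] [0.046 0.046] 57.7
small_cup top 0.68 [448. 243.] ztop 0.091 circ [ 0.5831 -0.2909] 0.0298 rect [ 0.5838 -0.29  ] [0.056 0.058] 60.7
   LM [ 0.5953 -0.1397  0.0051] gap 0.0037 [0.71, 0.69]
square_coaster side 0.88 [3
[... 1225 characters left out ...]
.0826 rect [0.4271 0.2681] [0.095 0.16 ] 31.6
chest top 0.81 [175. 286.] ztop 0.116 circ [0.439  0.2712] 0.0819 rect [0.4278 0.2649] [0.093 0.159] 29.9
   LM [ 0.4776  0.2954 -0.0209] gap 0.0052 [0.91, 0.84]
lid_tab side 0.57 [336. 420.] ztop 0.115 circ [0.4404 0.2761] 0.0826 rect [0.4278 0.2684] [0.094 0.159] 31.6
lid_tab side 0.29 [352. 254.] ztop 0.009 circ [ 0.459  -0.0659] 0.0525 rect [ 0.4582 -0.0655] [0.102 0.102] 73.4
lid_tab top 0.64 [172. 282.] ztop 0.118 circ [0.44   0.2705] 0.0793 rect [0.4285 0.2635] [0.091 0.156] 31.7
lid_tab top 0.58 [322. 239.] ztop 0.053 circ [ 0.5915 -0.018 ] 0.0341 rect [ 0.5909 -0.018 ] [0.067 0.064] 1.5
   LM [0.396  0.2465 0.1174] gap 0.0047 [0.93, 0.7]
```

Both views agree within about 4 mm and all heights match the text. I'll move now: first align the tool with the world axes, then travel to the tall cup.

>>> step_arm:
  fingers: [-1, -1, -1, -1, -1, -1, -1, -1, -1, -1]
  travel:
    - [0, 0, 0]
    - [0, 0, 0]
    - [-0.244, -0.503, 0]
    - [-0.244, -0.503, 0]
    - [-0.244, -0.503, 0]
    - [-0.244, -0.503, 0]
    - [-0.244, -0.503, 0]
    - [-0.244, -0.503, 0]
    - [-0.244, -0.503, 0]
    - [-0.244, -0.503, 0]
  twist: [-0.0565, -0.0565, 0, 0, 0, 0, 0, 0, 0, 0]
  force: 40

```text
time_s: 3.05
position: [0.387, 0.1112, 0.2316]
tool_rot: [[-1.0, 0.001, 0.001], [0.001, 1.0, 0.0], [-0.001, 0.0, -1.0]]
ft_force: [0.9, 0.5, 0.1]
grip_width: 0.0857
gripper_force: 0.0
```

>>> step_arm:
  fingers: [-1, -1, -1, -1, -1, -1, -1, -1, -1]
  travel:
    - [-0.244, -0.503, 0]
    - [-0.244, -0.503, 0]
    - [-0.244, -0.503, 0]
    - [-0.244, -0.503, 0]
    - [-0.244, -0.503, 0]
    - [-0.244, -0.503, 0]
    - [-0.244, -0.503, 0]
    - [-0.244, -0.503, 0]
    - [0, 0, 0]
  twist: [0, 0, 0, 0, 0, 0, 0, 0, 0]

```text
time_s: 4.18
position: [0.5817, -0.2928, 0.2295]
tool_rot: [[-1.0, 0.004, -0.001], [0.004, 1.0, 0.001], [0.001, 0.001, -1.0]]
ft_force: [0.1, 0.7, 0.2]
grip_width: 0.0853
gripper_force: 0.0
```

```bash
python3 - <<'E'
from h import *
for n in("side","top"):
    im,d=optics.get_image(n)
    k=max(models.trace(n,"chest"),key=lambda k:k["confidence"]); m=cv2.erode(k["mask"].astype(np.uint8),np.ones((5,5)))>0
    P=cloud(n,d,m)
    best=0;rng=np.random.default_rng(0)
    for _ in range(300):
        a=P[rng.choice(len(P),3,0)]; nn=np.cross(a[1]-a[0],a[2]-a[0]); nn/=np.linalg.norm(nn)+1e-12; nn*=np.sign(nn[2])
        if nn[2]<.9: continue
        i=abs((P-a[0])@nn)<.003
        if i.sum()>best: best=i.sum(); I=i
    Q=P[I]; c=Q.mean(0); nn=np.linalg.svd(Q-c,full_matrices=False)[2][2]; nn*=np.sign(nn[2])
    # lid x dir horizontal = normal tilts away from? lid rises toward tab => normal tilts to +x
    print(n,len(P),best,"n",nn.round(3),"angle",np.degrees(np.arccos(nn[2])).round(1),"yaw",np.degrees(np.arctan2(nn[1],nn[0])).round(1))
    h=np.r_[nn[:2]/np.hypot(*nn[:2]),0]; y=np.cross(nn,np.cross(h,nn)*0+[0,0,0]) if 0 else np.cross([0,0,1],h); x=np.cross(y,nn)
    r=cv2.minAreaRect(np.c_[(Q-c)@x,(Q-c)@y].astype(np.float32)); print("  centre",(c+r[0][0]*x+r[0][1]*y).round(4),"size",np.round(r[1],3),"rot",round(r[2],1))
    cc=c+r[0][0]*x+r[0][1]*y; print("  x",x.round(3),"hinge~",(cc+x*.075-nn*.008).round(4),"tab~",(cc-x*.102-nn*.003).round(4))
    for l in models.landmark_of(n,"lid_tab")[:2]: print("  lm",l["point"],l["confidence"],"proj",proj(n,cc-x*.102-nn*.003).round(1))
s=monitor.observe(); print(s["position"],np.round(s["tool_rot"],3).tolist(),s["q"])
E
```

```text
side 14089 13297 n [0.171 0.102 0.98 ] angle 11.5 yaw 30.8
  centre [0.4667 0.2934 0.1009] size [0.157 0.183] rot 89.7
  x [ 0.841  0.502 -0.199] hinge~ [0.5285 0.3302 0.0782] tab~ [0.3804 0.2418 0.1183]
  lm [402.1, 378.0] 0.63 proj [[411.4 374.3]]
  lm [284.8, 271.9] 0.59 proj [[411.4 374.3]]
top 550 387 n [-0.026 -0.01   1.   ] angle 1.6 yaw -158.8
  centre [ 0.5951 -0.0177  0.006 ] size [0.055 0.049] rot 72.2
  x [-0.932 -0.361 -0.028] hinge~ [ 0.5254 -0.0447 -0.0041] tab~ [0.6902 0.0192 0.0059]
  lm [188.9, 324.1] 0.84 proj [[307.3 199. ]]
[ 0.58124056 -0.28844835  0.23200039] [[-1.0, -0.0, 0.001], [-0.0, 1.0, -0.0], [-0.001, -0.0, -1.0]] [-3.68279444e+01  3.20663937e+01  5.67539615e+01  4.09947679e-03
  9.11453142e+01 -1.26847933e+02]
```

Chest yaw is about 30.8° and the lid is about 11.5° ajar. Next I descend on the tall cup.

>>> step_arm:
  fingers: [-1, -1, -1, -1, -1, -1]
  travel:
    - [0, 0, 0.45]
    - [0, 0, 0.45]
    - [0, 0, 0.4]
    - [0, 0, 0.35]
    - [0, 0, 0.3]
    - [0, 0, 0]
  twist: [0, 0, 0, 0, 0, 0]

```text
time_s: 5.22
position: [0.5805, -0.2883, 0.0349]
tool_rot: [[-1.0, 0.0, -0.003], [0.0, 1.0, 0.002], [0.003, 0.002, -1.0]]
ft_force: [0.8, -0.1, 0.0]
grip_width: 0.085
gripper_force: 0.0
```

>>> step_arm:
  fingers: [1, 1, 1, 1, 1, 1]
  travel:
    - [0, 0, 0]
    - [0, 0, 0]
    - [0, 0, 0]
    - [0, 0, 0]
    - [0, 0, 0]
    - [0, 0, 0]
  twist: [0, 0, 0, 0, 0, 0]

```text
time_s: 5.98
position: [0.5821, -0.29, 0.0385]
tool_rot: [[-1.0, 0.001, 0.003], [0.001, 1.0, -0.002], [-0.003, -0.002, -1.0]]
ft_force: [-0.7, 0.1, 7.0]
grip_width: 0.0573
gripper_force: 42.3
```

>>> step_arm:
  fingers: [1, 1, 1, 1, 1, 1, 1, 1, 1]
  travel:
    - [0, 0, -0.25]
    - [0, 0, -0.25]
    - [0.29, 0.19, 0]
    - [0.29, 0.19, 0]
    - [0.29, 0.19, 0]
    - [0.3, 0.2, 0]
    - [0, 0, 0.15]
    - [0, 0, 0.15]
    - [0, 0, 0]
  twist: [0, 0, 0, 0, 0, 0, 0, 0, 0]

```text
time_s: 7.1
position: [0.4641, -0.2122, 0.0562]
tool_rot: [[-1.0, 0.001, -0.001], [0.001, 1.0, 0.001], [0.001, 0.001, -1.0]]
ft_force: [-0.5, 0.3, -1.1]
grip_width: 0.0576
gripper_force: 43.8
```

```bash
python3 - <<'E'
from h import *
s=monitor.observe(); print(s["position"],s["grip_width"],s["ft_force"])
im,d=optics.get_image("side"); cv2.imwrite("pics/s1.png",cv2.resize(im[80:280,220:420],(600,600)))
E
```

```text
[ 0.4640642  -0.21222371  0.05617341] 0.05758167357087766 [-0.47775924  0.31340317 -1.13575518]
```

View pics/s1.png

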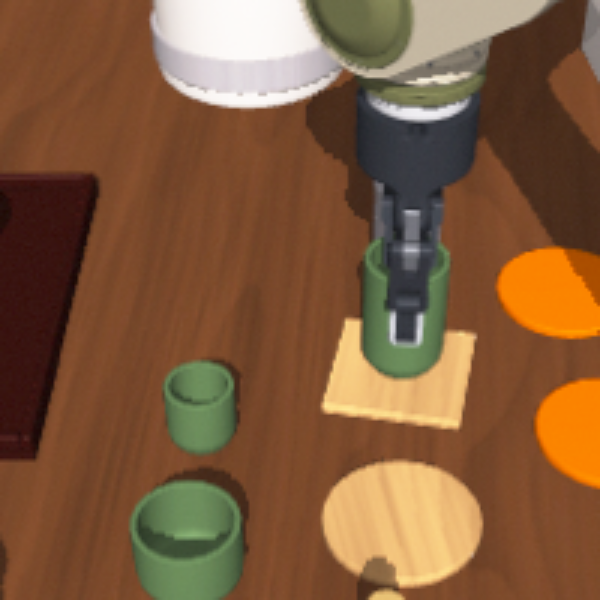

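The tall cup hangs a little above the middle of the square coaster (crop about (402,370)). I'll lower it the rest of the way.

>>> step_arm:
  fingers: [1, 1, 1, 1]
  travel:
    - [0, 0, 0.05]
    - [0, 0, 0.03]
    - [0, 0, 0.015]
    - [0, 0, 0]
  twist: [0, 0, 0, 0]

```text
time_s: 7.65
position: [0.4644, -0.2125, 0.0468]
tool_rot: [[-1.0, 0.001, -0.0], [0.001, 1.0, 0.0], [0.0, 0.0, -1.0]]
ft_force: [-0.4, -0.0, -2.5]
grip_width: 0.0577
gripper_force: 43.8
```

>>> step_arm:
  fingers: [1, 1, 1]
  travel:
    - [0, 0, 0.015]
    - [0, 0, 0.01]
    - [0, 0, 0]
  twist: [0, 0, 0]

```text
time_s: 8.02
position: [0.4647, -0.2126, 0.0464]
tool_rot: [[-1.0, 0.001, 0.002], [0.001, 1.0, -0.001], [-0.002, -0.001, -1.0]]
ft_force: [-5.9, 2.8, 20.5]
grip_width: 0.0573
gripper_force: 45.4
```

>>> step_arm:
  fingers: [1, -1, -1, -1, -1, -1, -1, -1]
  travel:
    - [0, 0, -0.015]
    - [0, 0, 0]
    - [0, 0, 0]
    - [0, 0, 0]
    - [0, 0, 0]
    - [0, 0, -0.3]
    - [0, 0, -0.5]
    - [0, 0, -0.5]
  twist: [0, 0, 0, 0, 0, 0, 0, 0]

```text
time_s: 9.02
position: [0.4642, -0.2123, 0.1772]
tool_rot: [[-1.0, 0.001, -0.001], [0.001, 1.0, 0.0], [0.001, 0.0, -1.0]]
ft_force: [0.2, -0.6, 0.3]
grip_width: 0.0851
gripper_force: 0.0
```

>>> step_arm:
  fingers: [-1, -1, -1, -1, -1, -1]
  travel:
    - [-0.252, 0.392, 0]
    - [-0.252, 0.392, 0]
    - [-0.252, 0.392, 0]
    - [-0.252, 0.392, 0]
    - [-0.252, 0.392, 0]
    - [0, 0, 0]
  twist: [0, 0, 0, 0, 0, 0]

```text
time_s: 9.78
position: [0.5914, -0.0141, 0.1753]
tool_rot: [[-1.0, -0.003, -0.0], [-0.003, 1.0, 0.0], [0.0, 0.0, -1.0]]
ft_force: [-0.3, -0.6, -1.1]
grip_width: 0.0854
gripper_force: 0.0
```

```bash
sed -e 's/for q in .*/for q in ["tall_cup","square_coaster","wide_cup"]:/' m1.py > m2.py; python3 m2.py; python3 -c "
from h import *
s=monitor.observe(); print(s['position'],s['q'])"
```

```text
tall_cup side 0.65 [356. 184.] ztop 0.097 circ [ 0.4635 -0.2105] 0.0307 rect [ 0.4632 -0.2088] [0.058 0.057] 63.0
tall_cup side 0.22 [283. 261.] ztop 0.052 circ [ 0.5878 -0.0148] 0.0359 rect [ 0.5888 -0.0144] [0.066 0.067] 72.5
tall_cup top 0.77 [414. 297.] ztop 0.099 circ [ 0.4651 -0.2112] 0.0284 rect [ 0.4655 -0.211 ] [0.055 0.055] 47.2
   LM [ 0.4602 -0.2235 -0.006 ] gap 0.0092 [0.56, 0.65]
square_coaster side 0.98 [353. 210.] ztop 0.009 circ [ 0.4618 -0.2148] 0.0716 rect [ 0.4638 -0.2147] [0.11  0.103] 83.1
square_coaster top 0.78 [396. 307.] ztop 0.011 circ [ 0.4661 -0.2126] 0.0669 rect [ 0.4652 -0.2127] [0.098 0.098] 83.0
wide_cup side 0.55 [282. 264.] ztop 0.052 circ [ 0.5878 -0.0148] 0.0359 rect [ 0.5888 -0.0144] [0.066 0.067] 72.5
wide_cup top 0.62 [329. 234.] ztop 0.054 circ [ 0.5614 -0.017 ] 0.0544 rect [ 0.5651 -0.0301] [0.106 0.057] 15.6
   LM [ 0.5919 -0.0179  0.0021] gap 0.0057 [0.75, 0.75]
[ 0.59052774 -0.01669267  0.17586548] [-1.30911611e+01  2.83414984e+01  7.29077573e+01 -8.36332270e-04
  7.87465675e+01 -1.03033583e+02]
```

The tall cup stands centred on the square coaster, within about 2 mm. Next is the wide cup.

>>> step_arm:
  fingers: [-1, -1, -1, -1, -1]
  travel:
    - [0, 0, 0.45]
    - [0, 0, 0.45]
    - [0, 0, 0.4]
    - [0, 0, 0.36]
    - [0, 0, 0]
  twist: [0, 0, 0, 0, 0]

```text
time_s: 11.1
position: [0.5893, -0.0163, 0.0078]
tool_rot: [[-1.0, 0.001, -0.005], [0.001, 1.0, 0.001], [0.005, 0.001, -1.0]]
ft_force: [0.7, -1.4, 0.1]
grip_width: 0.0854
gripper_force: 0.0
```

>>> step_arm:
  fingers: [1, 1, 1, 1, 1]
  travel:
    - [0, 0, 0]
    - [0, 0, 0]
    - [0, 0, 0]
    - [0, 0, 0]
    - [0, 0, 0]
  twist: [0, 0, 0, 0, 0]

```text
time_s: 11.72
position: [0.5915, -0.0167, 0.0117]
tool_rot: [[-1.0, 0.001, 0.003], [0.001, 1.0, -0.001], [-0.003, -0.001, -1.0]]
ft_force: [-0.7, -0.1, 6.2]
grip_width: 0.0679
gripper_force: 46.3
```

>>> step_arm:
  fingers: [1, 1, 1, 1, 1, 1, 1, 1, 1]
  travel:
    - [0, 0, -0.25]
    - [0, 0, -0.25]
    - [0.325, -0.128, 0]
    - [0.325, -0.128, 0]
    - [0.325, -0.127, 0]
    - [0.325, -0.127, 0]
    - [0, 0, 0.25]
    - [0, 0, 0.14]
    - [0, 0, 0]
  twist: [0, 0, 0, 0, 0, 0, 0, 0, 0]

```text
time_s: 12.85
position: [0.4604, -0.0676, 0.0208]
tool_rot: [[-1.0, 0.001, -0.0], [0.001, 1.0, 0.0], [0.0, 0.0, -1.0]]
ft_force: [1.4, -0.2, -1.8]
grip_width: 0.0681
gripper_force: 46.5
```

>>> step_arm:
  fingers: [1, 1, 1]
  travel:
    - [0, 0, 0.015]
    - [0, 0, 0.01]
    - [0, 0, 0]
  twist: [0, 0, 0]

```text
time_s: 13.22
position: [0.4609, -0.0676, 0.0197]
tool_rot: [[-1.0, 0.001, 0.002], [0.001, 1.0, -0.001], [-0.002, -0.001, -1.0]]
ft_force: [-3.1, -0.2, 12.2]
grip_width: 0.0681
gripper_force: 47.6
```

>>> step_arm:
  fingers: [1, -1, -1, -1, -1, -1, -1, -1, -1]
  travel:
    - [0, 0, -0.012]
    - [0, 0, 0]
    - [0, 0, 0]
    - [0, 0, 0]
    - [0, 0, -0.3]
    - [0, 0, -0.5]
    - [0, 0, -0.5]
    - [0, 0, -0.5]
    - [0, 0, 0]
  twist: [0, 0, 0, 0, 0, 0, -0.057, -0.057, -0.057]

```text
time_s: 14.35
position: [0.4618, -0.0679, 0.203]
tool_rot: [[-0.856, -0.516, 0.007], [-0.516, 0.856, -0.003], [-0.004, -0.006, -1.0]]
ft_force: [-0.0, 0.1, -1.3]
grip_width: 0.0855
gripper_force: 0.0
```

```bash
cat > m3.py <<'E'
from h import *
D={n:optics.get_image(n) for n in("side","top")}
for n in D: cv2.imwrite(f"pics/{n}2.png",D[n][0])
for n in D:
    im,d=D[n]
    for q,ref in(("wide_cup",None),("round_coaster",None)):
        for k in models.trace(n,q)[:3]:
            P=cloud(n,d,k["mask"]); zt=np.percentile(P[:,2],97); t=P[P[:,2]>zt-.012]
            c,r=cv2.minEnclosingCircle(t[:,:2].astype(np.float32)); print(n,q,round(k["confidence"],2),zt.round(3),np.round(c,4),round(r,4))
    # dark tab: points near the tab, above z 0.09
    m=np.zeros((480,640),bool); c,r=proj(n,[.39,.245,.118])[0].astype(int); m[r-35:r+35,c-35:c+35]=1
    hsv=cv2.cvtColor(im,cv2.COLOR_BGR2HSV); P=cloud(n,d,m&(hsv[...,1]<70)); P=P[(P[:,2]>.09)&(P[:,2]<.15)]
    rr=cv2.minAreaRect(P[:,:2].astype(np.float32)); print(n,"tab",len(P),np.median(P,0).round(4),np.round(rr[0],4),np.round(rr[1],3),round(rr[2],1),"z",np.percentile(P[:,2],[3,50,97]).round(3))
print(monitor.observe()["position"])
E
python3 m3.py
```

```text
side wide_cup 0.71 0.06 [ 0.4598 -0.0649] 0.0357
side round_coaster 0.96 0.01 [ 0.3408 -0.3121] 0.0532
side round_coaster 0.87 0.009 [0.338  0.0595] 0.0562
side round_coaster 0.74 0.01 [ 0.4561 -0.0653] 0.0541
side tab 525 [0.4043 0.2566 0.1187] [0.4045 0.2551] [0.041 0.02 ] 30.8 z [0.112 0.119 0.123]
top round_coaster 0.88 0.011 [ 0.3423 -0.3166] 0.0534
top round_coaster 0.64 0.012 [0.3479 0.0583] 0.0624
top round_coaster 0.61 0.012 [ 0.3364 -0.1349] 0.0853
top tab 208 [0.4059 0.2502 0.1198] [0.406  0.2511] [0.041 0.021] 30.6 z [0.115 0.12  0.124]
[ 0.46025662 -0.06737958  0.1988833 ]
```

The wide cup is centred on its coaster too. The tab point is at about (0.397, 0.248, 0.115) with yaw 30.7°, so I'm moving over it.

>>> step_arm:
  fingers: [-1, -1, -1, -1, -1, -1, -1, -1, -1, -1]
  travel:
    - [-0.178, 0.506, 0]
    - [-0.178, 0.506, 0]
    - [-0.178, 0.506, 0]
    - [-0.178, 0.506, 0]
    - [-0.178, 0.506, 0]
    - [-0.178, 0.506, 0]
    - [0, 0, 0]
    - [0, 0, 0.4]
    - [0, 0, 0.4]
    - [0, 0, 0]
  twist: [0, 0, 0, 0, 0, 0, 0, 0, 0, 0]

```text
time_s: 15.9
position: [0.3961, 0.247, 0.1176]
tool_rot: [[-0.861, -0.509, -0.006], [-0.509, 0.861, -0.002], [0.006, 0.001, -1.0]]
ft_force: [0.2, -1.1, 1.1]
grip_width: 0.0856
gripper_force: 0.0
```

```bash
python3 - <<'E'
from h import *
s=monitor.observe(); print(s["position"],np.round(s["tool_rot"],3).tolist(),s["ft_force"])
im,d=optics.get_image("side"); cv2.imwrite("pics/s3.png",cv2.resize(im[260:480,240:500],(780,600)))
E
```

```text
[0.39608002 0.24695875 0.11757713] [[-0.861, -0.509, -0.006], [-0.509, 0.861, -0.002], [0.006, 0.001, -1.0]] [ 0.24482356 -1.12057767  1.06586373]
```

View pics/s3.png

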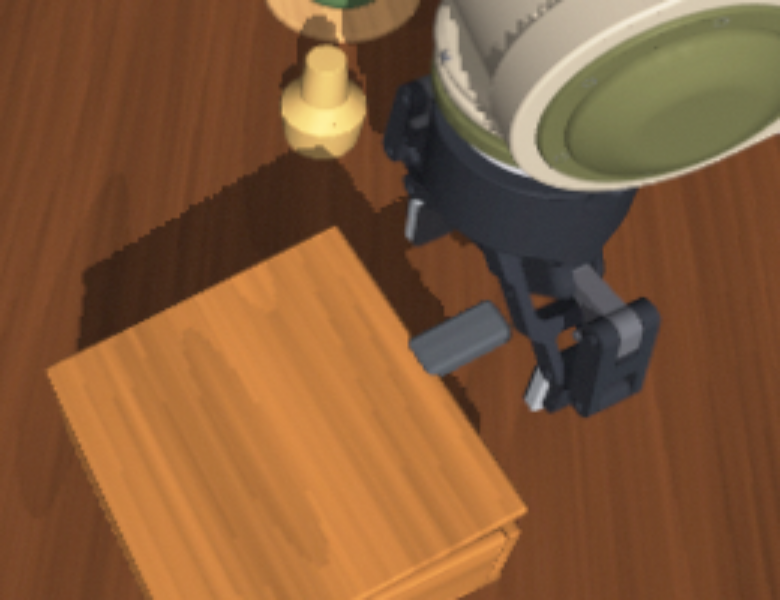

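The open fingers straddle the tab (crop (460,335)). I'll go down a bit more and close.

>>> step_arm:
  fingers: [-1, -1, 1, 1, 1, 1, 1, 1, 1, 1]
  travel:
    - [0, 0, 0.22]
    - [0, 0, 0]
    - [0, 0, 0]
    - [0, 0, 0]
    - [0, 0, 0]
    - [0, 0, 0]
    - [0, 0, 0]
    - [0, 0, 0]
    - [0, 0, 0]
    - [0, 0, 0]
  twist: [0, 0, 0, 0, 0, 0, 0, 0, 0, 0]
  force: 30

```text
time_s: 17.2
position: [0.3972, 0.2481, 0.0975]
tool_rot: [[-0.86, -0.511, 0.0], [-0.511, 0.86, 0.0], [-0.0, 0.0, -1.0]]
ft_force: [-0.5, -0.2, 1.4]
grip_width: 0.0196
gripper_force: 35.8
```

```bash
python3 - <<'E'
import numpy as np
th0=np.radians(11.5); R=.177; 
f=lambda t:np.array([-R*np.cos(t)-.005*np.sin(t)*-1*-1, R*np.sin(t)+.005*np.cos(t)])
# lid local: u=toward tab, n=normal; point = R*u+.005*n ; u=(-cos,sin), n=(sin,cos)
f=lambda t:np.array([-R*np.cos(t)+.005*np.sin(t), R*np.sin(t)+.005*np.cos(t)])
A=np.radians(np.linspace(11.5,104,16)); P=np.array([f(a) for a in A]); d=np.diff(P,axis=0)*10
for a,x in zip(A[1:],d): print(np.degrees(a).round(1),"tx",(-x[0]).round(3),"tz",(-x[1]).round(3))
E
```

```text
17.7 tx -0.053 tz -0.183
23.8 tx -0.072 tz -0.176
30.0 tx -0.091 tz -0.167
36.2 tx -0.108 tz -0.157
42.3 tx -0.125 tz -0.144
48.5 tx -0.139 tz -0.13
54.7 tx -0.153 tz -0.114
60.8 tx -0.164 tz -0.097
67.0 tx -0.173 tz -0.079
73.2 tx -0.181 tz -0.06
79.3 tx -0.186 tz -0.04
85.5 tx -0.189 tz -0.02
91.7 tx -0.19 tz 0.001
97.8 tx -0.189 tz 0.021
104.0 tx -0.186 tz 0.041
```

>>> step_arm:
  fingers: [1, 1, 1, 1, 1, 1]
  travel:
    - [-0.053, 0, -0.183]
    - [-0.072, 0, -0.176]
    - [-0.091, 0, -0.167]
    - [-0.108, 0, -0.157]
    - [-0.125, 0, -0.144]
    - [0, 0, 0]
  twist: [0, 0, 0, 0, 0, 0]

```text
time_s: 17.95
position: [0.4359, 0.271, 0.1804]
tool_rot: [[-0.859, -0.511, 0.0], [-0.511, 0.859, -0.0], [0.0, -0.0, -1.0]]
ft_force: [-1.7, -1.5, 3.1]
grip_width: 0.0192
gripper_force: 35.1
```

Forces are low, so I'll continue along the arc.

>>> step_arm:
  fingers: [1, 1, 1, 1, 1, 1, 1, 1, 1, 1]
  travel:
    - [-0.139, 0, -0.13]
    - [-0.153, 0, -0.114]
    - [-0.164, 0, -0.097]
    - [-0.173, 0, -0.079]
    - [-0.181, 0, -0.06]
    - [-0.186, 0, -0.04]
    - [-0.189, 0, -0.02]
    - [-0.19, 0, 0]
    - [-0.189, 0, 0.021]
    - [0, 0, 0]
  twist: [0, 0, 0, 0, 0, 0, 0, 0, 0, 0]

```text
time_s: 19.2
position: [0.5709, 0.3508, 0.2313]
tool_rot: [[-0.86, -0.511, 0.0], [-0.511, 0.86, -0.0], [-0.0, -0.001, -1.0]]
ft_force: [2.2, -1.1, 0.1]
grip_width: 0.0191
gripper_force: 36.4
```

```bash
python3 - <<'E'
from h import *
s=monitor.observe(); print(s["position"],s["ft_force"],s["q"])
im,d=optics.get_image("side"); cv2.imwrite("pics/s4.png",im[200:,200:])
E
```

```text
[0.57093156 0.35084171 0.23126115] [ 2.20459519 -1.07152548  0.13870855] [ 2.14858108e+01  3.44602258e+01  5.24896484e+01 -3.44104583e-02
  9.30353162e+01 -9.92409614e+01]
```

View pics/s4.png

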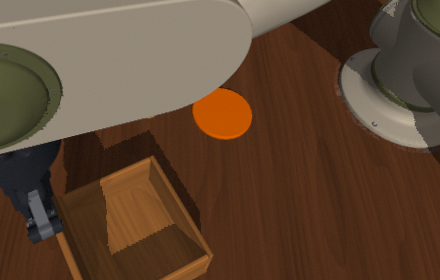

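The lid is open to about 98° and the chest is empty. I'll release, rise and go to the small cup.

>>> step_arm:
  fingers: [-1, -1, -1, -1, -1, -1, -1, -1, -1, -1]
  travel:
    - [0, 0, 0]
    - [0, 0, 0]
    - [0, 0, 0]
    - [0, 0, 0]
    - [0, 0, -0.4]
    - [0, 0, -0.4]
    - [0, 0, 0]
    - [0, 0, 0]
    - [0, 0, 0]
    - [0, 0, 0]
  twist: [0, 0, 0, 0, 0, 0, 0.057, 0.057, 0.057, 0]

```text
time_s: 20.5
position: [0.5701, 0.3509, 0.3121]
tool_rot: [[-1.0, -0.001, -0.0], [-0.001, 1.0, -0.0], [0.0, -0.0, -1.0]]
ft_force: [0.0, -0.4, -0.4]
grip_width: 0.0853
gripper_force: 0.0
```

>>> step_arm:
  fingers: [-1, -1, -1, -1, -1, -1, -1, -1, -1, -1]
  travel:
    - [-0.03, -0.544, 0]
    - [-0.03, -0.544, 0.11]
    - [-0.03, -0.544, 0.11]
    - [-0.03, -0.544, 0.11]
    - [-0.03, -0.544, 0.11]
    - [-0.03, -0.544, 0.11]
    - [-0.03, -0.544, 0.11]
    - [-0.03, -0.544, 0.11]
    - [-0.03, -0.544, 0.11]
    - [0, 0, 0]
  twist: [0, 0, 0, 0, 0, 0, 0, 0, 0, 0]

```text
time_s: 21.75
position: [0.5963, -0.142, 0.2227]
tool_rot: [[-1.0, 0.002, -0.002], [0.002, 1.0, 0.0], [0.002, 0.0, -1.0]]
ft_force: [-0.4, 1.2, -0.5]
grip_width: 0.0854
gripper_force: 0.0
```

```bash
python3 - <<'E'
from h import *
s=monitor.observe(); print(s["position"],np.round(s["tool_rot"],3).tolist())
D={n:optics.get_image(n) for n in("side","top")}; cv2.imwrite("pics/t5.png",D["top"][0])
for n in D:
  for q in("small_cup","wide_cup","round_coaster"):
    for k in models.trace(n,q)[:3]:
        P=cloud(n,D[n][1],k["mask"]); zt=np.percentile(P[:,2],97); t=P[P[:,2]>zt-.012]
        c,r=cv2.minEnclosingCircle(t[:,:2].astype(np.float32)); rr=cv2.minAreaRect(t[:,:2].astype(np.float32));print(n,q,round(k["confidence"],2),zt.round(3),np.round(c,4),round(r,4),np.round(rr[0],4),np.round(rr[1],3))
E
```

```text
[ 0.59633637 -0.1420265   0.22274408] [[-1.0, 0.002, -0.002], [0.002, 1.0, 0.0], [0.002, 0.0, -1.0]]
side small_cup 0.65 0.05 [ 0.5981 -0.1375] 0.0248 [ 0.5975 -0.137 ] [0.048 0.046]
side wide_cup 0.55 0.059 [ 0.4582 -0.0654] 0.0353 [ 0.4584 -0.0648] [0.067 0.069]
side round_coaster 0.8 0.009 [ 0.3153 -0.1584] 0.0547 [ 0.3164 -0.1585] [0.105 0.102]
side round_coaster 0.8 0.009 [ 0.3397 -0.3132] 0.0539 [ 0.3385 -0.3111] [0.103 0.1  ]
side round_coaster 0.7 0.01 [ 0.4584 -0.0639] 0.0519 [ 0.4592 -0.0537] [0.077 0.104]
top round_coaster 0.7 0.011 [0.3431 0.0546] 0.0612 [0.3495 0.0706] [0.078 0.117]
top round_coaster 0.64 0.011 [ 0.3423 -0.3162] 0.0541 [ 0.3437 -0.3156] [0.104 0.105]
top round_coaster 0.56 0.01 [ 0.4803 -0.0274] 0.0162 [ 0.4809 -0.026 ] [0.006 0.032]
```

View pics/t5.png

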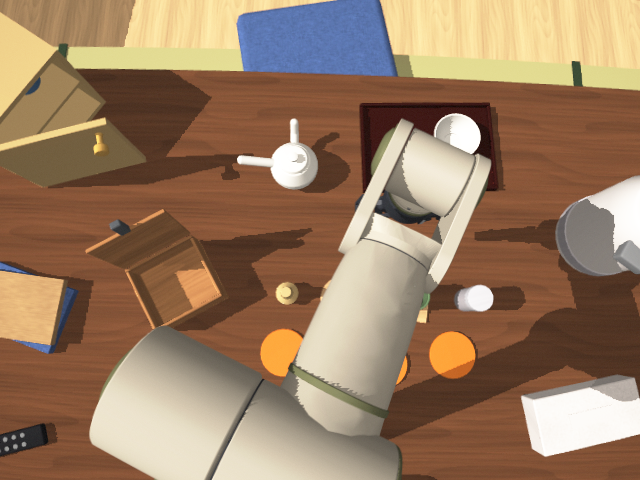

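The lid stays open (tab at (120,228)) with the compartment at (178,275). Next I take the small cup.

>>> step_arm:
  fingers: [-1, -1, -1, -1, -1, -1]
  travel:
    - [-0.02, 0.02, 0.5]
    - [0, 0, 0.5]
    - [0, 0, 0.5]
    - [0, 0, 0.4]
    - [0, 0, 0.18]
    - [0, 0, 0]
  twist: [0, 0, 0, 0, 0, 0]

```text
time_s: 22.9
position: [0.5984, -0.136, 0.0151]
tool_rot: [[-1.0, -0.0, -0.002], [-0.0, 1.0, 0.001], [0.002, 0.001, -1.0]]
ft_force: [0.7, -0.3, 0.6]
grip_width: 0.0853
gripper_force: 0.0
```

>>> step_arm:
  fingers: [1, 1, 1, 1, 1, 1, 1, 1]
  travel:
    - [0, 0, 0]
    - [0, 0, 0]
    - [0, 0, 0]
    - [0, 0, 0]
    - [0, 0, 0]
    - [0, 0, 0]
    - [0, 0, -0.4]
    - [0, 0, -0.5]
  twist: [0, 0, 0, 0, 0, 0, 0, 0]

```text
time_s: 23.9
position: [0.5982, -0.1365, 0.1067]
tool_rot: [[-1.0, 0.001, -0.002], [0.001, 1.0, 0.001], [0.002, 0.001, -1.0]]
ft_force: [0.9, -0.7, -1.6]
grip_width: 0.0463
gripper_force: 31.5
```

```bash
python3 - <<'E'
from h import *
s=monitor.observe(); print(s["position"],s["ft_force"],s["grip_width"])
Q=[]
for n in("side","top"):
    im,d=optics.get_image(n); P=cloud(n,d,np.ones((480,640),bool))
    c=np.array([.482,.2986]); w=np.hypot(*(P[:,:2]-c).T)<.125
    a=np.radians(30.7); ex=np.array([np.cos(a),np.sin(a)]); ey=np.array([-ex[1],ex[0]])
    L=np.c_[(P[:,:2]-c)@ex,(P[:,:2]-c)@ey,P[:,2]]
    r=L[w&(abs(L[:,2]-.075)<.004)&(L[:,0]<.07)]; fl=L[w&(L[:,2]<.012)&(L[:,2]>.004)&(abs(L[:,0])<.075)]
    print(n,len(r),"rim x",np.percentile(r[:,0],[1,99]).round(4),"y",np.percentile(r[:,1],[1,99]).round(4),"floor z",np.median(fl[:,2]).round(4),np.percentile(fl[:,0],[2,98]).round(3),np.percentile(fl[:,1],[2,98]).round(3))
    up=L[w&(L[:,2]>.12)&(L[:,2]<.25)]; print("  lid", len(up), [ (z,np.median(up[abs(up[:,2]-z)<.006][:,0]).round(3)) for z in(.13,.16,.19,.21) if (abs(up[:,2]-z)<.006).any()])
E
```

```text
[ 0.59822342 -0.13647122  0.10665558] [ 0.86470071 -0.74630161 -1.64408275] 0.04628684486920625
side 1713 rim x [-0.0766  0.0697] y [-0.0779  0.0815] floor z 0.0065 [-0.069  0.058] [-0.071  0.057]
  lid 1649 [(0.13, np.float64(0.078)), (0.16, np.float64(0.081)), (0.19, np.float64(0.083)), (0.21, np.float64(0.085))]
top 564 rim x [-0.0749  0.0699] y [-0.0808  0.0775] floor z 0.0068 [-0.047  0.066] [-0.062  0.071]
  lid 2378 [(0.13, np.float64(0.079)), (0.16, np.float64(0.082)), (0.19, np.float64(0.085)), (0.21, np.float64(0.086))]
```

The small cup is gripped and the chest centre is confirmed at (0.482, 0.2986). I'll carry the cup over the chest.

>>> step_arm:
  fingers: [1, 1, 1, 1, 1, 1, 1]
  travel:
    - [0, 0, -0.5]
    - [0, 0, -0.5]
    - [0, 0, 0]
    - [-0.134, 0.542, 0]
    - [-0.134, 0.542, 0]
    - [-0.134, 0.542, 0]
    - [-0.134, 0.542, 0]
  twist: [-0.057, -0.057, -0.057, 0, 0, 0, 0]

```text
time_s: 24.88
position: [0.5331, 0.0787, 0.2057]
tool_rot: [[-0.86, -0.511, -0.001], [-0.511, 0.86, 0.0], [0.0, 0.0, -1.0]]
ft_force: [0.2, 0.7, -1.3]
grip_width: 0.0463
gripper_force: 31.7
```

>>> step_arm:
  fingers: [1, 1, 1, 1, 1]
  travel:
    - [-0.134, 0.542, 0]
    - [-0.134, 0.542, 0]
    - [-0.134, 0.542, 0]
    - [-0.134, 0.542, 0]
    - [0, 0, 0]
  twist: [0, 0, 0, 0, 0]

```text
time_s: 25.5
position: [0.4676, 0.2937, 0.2056]
tool_rot: [[-0.857, -0.515, -0.001], [-0.515, 0.857, 0.0], [0.001, 0.001, -1.0]]
ft_force: [0.6, -0.4, -0.8]
grip_width: 0.0466
gripper_force: 31.8
```

>>> step_arm:
  fingers: [1, 1, 1, 1, 1, 1]
  travel:
    - [0, 0, 0.4]
    - [0, 0, 0.45]
    - [0, 0, 0.4]
    - [0, 0, 0.3]
    - [0, 0, 0.15]
    - [0, 0, 0]
  twist: [0, 0, 0, 0, 0, 0]

```text
time_s: 26.25
position: [0.4693, 0.2903, 0.0357]
tool_rot: [[-0.86, -0.511, -0.001], [-0.511, 0.86, -0.001], [0.001, 0.0, -1.0]]
ft_force: [-0.1, 0.9, -0.5]
grip_width: 0.0464
gripper_force: 31.7
```

```bash
python3 - <<'E'
from h import *
s=monitor.observe(); print(s["position"],s["ft_force"],s["grip_width"])
im,d=optics.get_image("side"); cv2.imwrite("pics/s6.png",cv2.resize(im[280:480,220:470],(750,600)))
E
```

```text
[0.46932144 0.29027845 0.03568022] [-0.07875293  0.92557209 -0.46276657] 0.04638285477040254
```

View pics/s6.png

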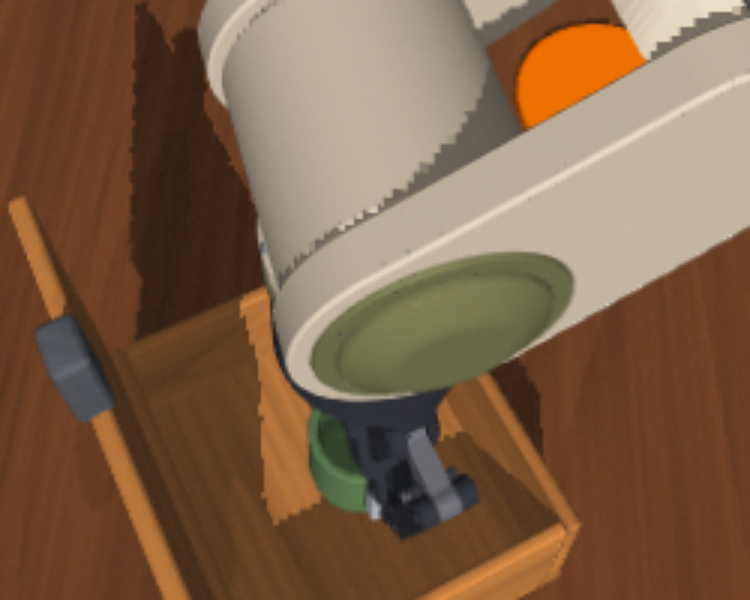

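The small cup (crop (340,460)) hangs inside the chest just above the floor, clear of the walls and lid. I'll lower it to contact.

>>> step_arm:
  fingers: [1, 1, 1, 1]
  travel:
    - [0, 0, 0.06]
    - [0, 0, 0.025]
    - [0, 0, 0.015]
    - [0, 0, 0]
  twist: [0, 0, 0, 0]

```text
time_s: 26.8
position: [0.4693, 0.2908, 0.0262]
tool_rot: [[-0.86, -0.511, 0.0], [-0.511, 0.86, 0.0], [-0.0, -0.0, -1.0]]
ft_force: [-0.5, 0.4, -1.2]
grip_width: 0.0462
gripper_force: 31.8
```

>>> step_arm:
  fingers: [1, 1, 1]
  travel:
    - [0, 0, 0.015]
    - [0, 0, 0.01]
    - [0, 0, 0]
  twist: [0, 0, 0]

```text
time_s: 27.18
position: [0.4695, 0.2909, 0.0245]
tool_rot: [[-0.859, -0.511, 0.001], [-0.511, 0.859, 0.0], [-0.001, -0.0, -1.0]]
ft_force: [-2.7, -1.9, 8.0]
grip_width: 0.0465
gripper_force: 32.6
```

>>> step_arm:
  fingers: [1, -1, -1, -1, -1, -1, -1, -1, -1, -1]
  travel:
    - [0, 0, -0.012]
    - [0, 0, 0]
    - [0, 0, 0]
    - [0, 0, 0]
    - [0, 0, -0.3]
    - [0, 0, -0.5]
    - [0, 0, -0.5]
    - [0, 0, -0.5]
    - [0, 0, -0.6]
    - [0, 0, -0.6]
  twist: [0, 0, 0, 0, 0, 0, 0, 0, 0, 0]

```text
time_s: 28.42
position: [0.4689, 0.2907, 0.3268]
tool_rot: [[-0.86, -0.511, -0.0], [-0.511, 0.86, -0.0], [0.0, 0.0, -1.0]]
ft_force: [1.3, -0.6, 0.2]
grip_width: 0.0855
gripper_force: 0.0
```

>>> step_arm:
  fingers: [-1, -1, -1, -1]
  travel:
    - [-0.4, 0, 0]
    - [-0.4, 0, 0]
    - [-0.38, 0, 0]
    - [0, 0, 0]
  twist: [0, 0, 0, 0]

```text
time_s: 28.92
position: [0.5721, 0.3517, 0.3224]
tool_rot: [[-0.86, -0.511, -0.003], [-0.511, 0.86, -0.001], [0.003, 0.0, -1.0]]
ft_force: [0.8, 0.9, -0.2]
grip_width: 0.085
gripper_force: 0.0
```

```bash
python3 - <<'E'
from h import *
s=monitor.observe(); print(s["position"],s["ft_force"],s["grip_width"])
im,d=optics.get_image("side"); cv2.imwrite("pics/s7.png",cv2.resize(im[280:480,220:470],(750,600)))
for k in models.trace("side","small_cup")[:2]:
    P=cloud("side",d,k["mask"]); zt=np.percentile(P[:,2],97); t=P[P[:,2]>zt-.012]
    c,r=cv2.minEnclosingCircle(t[:,:2].astype(np.float32)); print(round(k["confidence"],2),zt.round(3),np.round(c,4),round(r,4))
hsv=cv2.cvtColor(im,cv2.COLOR_BGR2HSV); P=cloud("side",d,hsv[...,1]<80); P=P[(np.hypot(P[:,0]-.565,P[:,1]-.348)<.04)&(P[:,2]>.21)&(P[:,2]<.30)]
print("tab",len(P),np.median(P,0).round(4),np.percentile(P[:,2],[2,98]).round(3))
E
```

```text
[0.57214341 0.35172498 0.32239705] [ 0.76074019  0.92395324 -0.19036742] 0.08502010439658073
0.69 0.058 [0.4687 0.2935] 0.0238
tab 102 [0.5559 0.355  0.2319] [0.223 0.241]
```

View pics/s7.png

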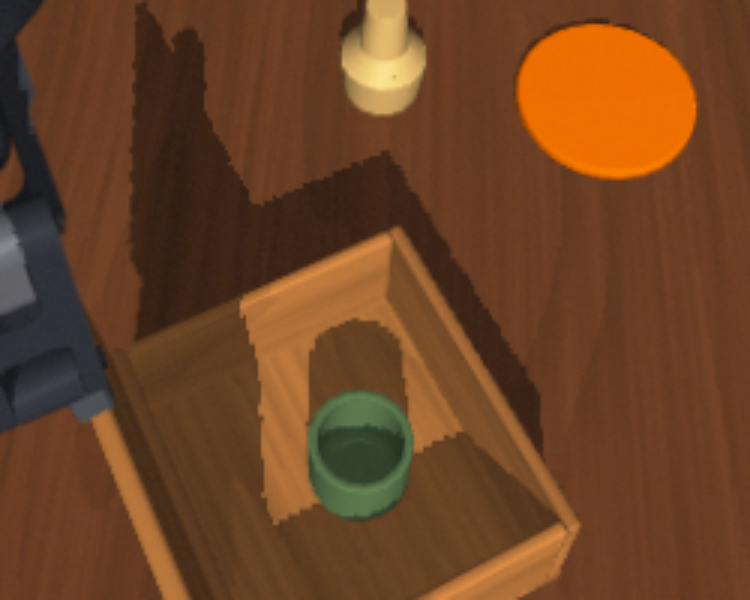

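The small cup stands upright in the chest (crop (360,450)). I'll grip the tab again and swing the lid shut along the arc.

>>> step_arm:
  fingers: [-1, -1, -1, 1, 1, 1, 1, 1, 1, 1]
  travel:
    - [0, 0, 0.45]
    - [0, 0, 0.45]
    - [0, 0, 0]
    - [0, 0, 0]
    - [0, 0, 0]
    - [0, 0, 0]
    - [0, 0, 0]
    - [0, 0, 0]
    - [0, 0, 0]
    - [0, 0, 0]
  twist: [0, 0, 0, 0, 0, 0, 0, 0, 0, 0]

```text
time_s: 30.28
position: [0.5711, 0.351, 0.2357]
tool_rot: [[-0.86, -0.511, 0.002], [-0.511, 0.86, 0.0], [-0.002, -0.001, -1.0]]
ft_force: [0.2, -2.0, 6.0]
grip_width: 0.0198
gripper_force: 31.9
```

```bash
python3 - <<'E'
import numpy as np
R=.182
f=lambda t:np.array([-R*np.cos(t)+.005*np.sin(t), R*np.sin(t)+.005*np.cos(t)])
A=np.radians(np.linspace(97.5,0,17)); P=np.array([f(a) for a in A]); d=np.diff(P,axis=0)*10
for a,p,x in zip(A[1:],P[1:],d): print(np.degrees(a).round(1),"tx",(-x[0]).round(3),"tz",(-x[1]).round(3),"TCP",(np.array([.5465,.337])+p[0]*np.array([.86,.511])).round(3),(p[1]+.0755-.021).round(3))
E
```

```text
91.4 tx 0.192 tz -0.02 TCP [0.555 0.342] 0.236
85.3 tx 0.194 tz 0.0 TCP [0.538 0.332] 0.236
79.2 tx 0.192 tz 0.021 TCP [0.521 0.322] 0.234
73.1 tx 0.189 tz 0.041 TCP [0.505 0.312] 0.23
67.0 tx 0.184 tz 0.061 TCP [0.489 0.303] 0.224
60.9 tx 0.176 tz 0.08 TCP [0.474 0.294] 0.216
54.8 tx 0.167 tz 0.098 TCP [0.46  0.286] 0.206
48.8 tx 0.155 tz 0.115 TCP [0.447 0.278] 0.195
42.7 tx 0.142 tz 0.131 TCP [0.434 0.27 ] 0.182
36.6 tx 0.127 tz 0.146 TCP [0.423 0.264] 0.167
30.5 tx 0.111 tz 0.158 TCP [0.414 0.258] 0.151
24.4 tx 0.094 tz 0.169 TCP [0.406 0.253] 0.134
18.3 tx 0.075 tz 0.178 TCP [0.399 0.249] 0.116
12.2 tx 0.056 tz 0.185 TCP [0.394 0.247] 0.098
6.1 tx 0.036 tz 0.19 TCP [0.391 0.245] 0.079
0.0 tx 0.016 tz 0.193 TCP [0.39  0.244] 0.06
```

>>> step_arm:
  fingers: [1, 1, 1, 1, 1, 1, 1, 1]
  travel:
    - [0.192, 0, -0.02]
    - [0.194, 0, 0]
    - [0.192, 0, 0.021]
    - [0.189, 0, 0.041]
    - [0.184, 0, 0.061]
    - [0.176, 0, 0.08]
    - [0.167, 0, 0.098]
    - [0, 0, 0]
  twist: [0, 0, 0, 0, 0, 0, 0, 0]

```text
time_s: 31.28
position: [0.4589, 0.2846, 0.2065]
tool_rot: [[-0.86, -0.511, -0.001], [-0.511, 0.86, -0.001], [0.001, 0.0, -1.0]]
ft_force: [-1.3, -3.1, 0.5]
grip_width: 0.0191
gripper_force: 31.5
```

>>> step_arm:
  fingers: [1, 1, 1, 1, 1, 1, 1, 1, 1]
  travel:
    - [0.155, 0, 0.115]
    - [0.142, 0, 0.131]
    - [0.127, 0, 0.146]
    - [0.111, 0, 0.158]
    - [0.094, 0, 0.169]
    - [0.075, 0, 0.178]
    - [0.056, 0, 0.185]
    - [0.036, 0, 0.15]
    - [0, 0, 0]
  twist: [0, 0, 0, 0, 0, 0, 0, 0, 0]

```text
time_s: 32.4
position: [0.3922, 0.2451, 0.0831]
tool_rot: [[-0.86, -0.511, 0.001], [-0.511, 0.86, 0.001], [-0.001, 0.001, -1.0]]
ft_force: [2.5, 3.7, -0.6]
grip_width: 0.0192
gripper_force: 30.9
```

>>> step_arm:
  fingers: [1, 1, 1, 1]
  travel:
    - [0.015, 0, 0.1]
    - [0.01, 0, 0.06]
    - [0, 0, 0.04]
    - [0, 0, 0]
  twist: [0, 0, 0, 0]

```text
time_s: 32.9
position: [0.3906, 0.2441, 0.0658]
tool_rot: [[-0.86, -0.511, 0.005], [-0.511, 0.86, 0.002], [-0.006, -0.0, -1.0]]
ft_force: [-3.0, 2.6, 29.2]
grip_width: 0.019
gripper_force: 35.0
```

>>> step_arm:
  fingers: [1, 1, 1]
  travel:
    - [0, 0, 0.02]
    - [0, 0, 0.02]
    - [0, 0, 0]
  twist: [0, 0, 0]

```text
time_s: 33.28
position: [0.3909, 0.2442, 0.0641]
tool_rot: [[-0.859, -0.511, 0.008], [-0.511, 0.859, 0.003], [-0.008, -0.001, -1.0]]
ft_force: [-12.2, 0.4, 60.0]
grip_width: 0.0191
gripper_force: 40.3
```

Contact at 60 N through the pads, so the lid has met its stop. I'll ease off, release, and check.

>>> step_arm:
  fingers: [1, 1, -1, -1, -1, -1, -1, -1, -1]
  travel:
    - [0, 0, -0.03]
    - [0, 0, 0]
    - [0, 0, 0]
    - [0, 0, 0]
    - [0, 0, 0]
    - [0, 0, 0]
    - [0, 0, -0.3]
    - [0, 0, -0.4]
    - [0, 0, 0]
  twist: [0, 0, 0, 0, 0, 0, 0, 0, 0]

```text
time_s: 34.4
position: [0.3901, 0.2434, 0.1346]
tool_rot: [[-0.859, -0.511, 0.005], [-0.511, 0.859, 0.001], [-0.005, -0.001, -1.0]]
ft_force: [-0.0, -1.0, -0.1]
grip_width: 0.0861
gripper_force: 0.0
```

```bash
cat > lid.py <<'E'
from h import *
s=monitor.observe(); print(s["position"],s["ft_force"],s["grip_width"])
a=np.radians(30.7); ex=np.array([np.cos(a),np.sin(a)]); ey=np.array([-ex[1],ex[0]])
for n in("side","top"):
    im,d=optics.get_image(n); cv2.imwrite(f"pics/{n}_lid{s['time_s']:.0f}.png",im); P=cloud(n,d,np.ones((480,640),bool))
    L=np.c_[(P[:,:2]-[.482,.2986])@ex,(P[:,:2]-[.482,.2986])@ey,P[:,2]]
    q=L[(abs(L[:,0])<.065)&(abs(L[:,1])<.07)&(L[:,2]>.06)&(L[:,2]<.11)]
    c=np.linalg.lstsq(np.c_[q[:,:2],np.ones(len(q))],q[:,2],rcond=None)[0]
    r=q[:,2]-np.c_[q[:,:2],np.ones(len(q))]@c; print(n,len(q),"slope x deg",np.degrees(-c[0]).round(2),"slope y",np.degrees(c[1]).round(2),"z0",c[2].round(4),"rms",r.std().round(4))
E
python3 lid.py
```

```text
[0.39006408 0.24338644 0.13458552] [-0.02562577 -0.96287971 -0.0847259 ] 0.08606459990360434
side 10359 slope x deg -0.07 slope y -0.03 z0 0.083 rms 0.001
top 3131 slope x deg 0.05 slope y 0.08 z0 0.0832 rms 0.0016
```

The lid is flat within 0.1° with its top at 83 mm, so it is shut. I'll retreat and do a final check.

>>> step_arm:
  fingers: [-1, -1, -1, -1, -1, -1, -1, -1, -1, -1]
  travel:
    - [0, 0, -0.5]
    - [0, 0, -0.5]
    - [0, 0, -0.3]
    - [0.05, 0.5, 0]
    - [0.05, 0.5, 0]
    - [0.05, 0.5, 0]
    - [0.05, 0.5, 0]
    - [0.05, 0.5, 0]
    - [0.05, 0.5, 0]
    - [0, 0, 0]
  twist: [0, 0, 0, 0, 0, 0, 0, 0, 0, 0]

```text
time_s: 35.75
position: [0.2078, 0.4871, 0.2605]
tool_rot: [[-0.857, -0.515, -0.002], [-0.515, 0.857, -0.003], [0.003, -0.001, -1.0]]
ft_force: [-0.4, -0.3, -0.3]
grip_width: 0.0855
gripper_force: 0.0
```

```bash
sed -e 's/for q in .*/for q in ["tall_cup","square_coaster","wide_cup","round_coaster","caddy"]:/' m1.py > m2.py; python3 m2.py; python3 lid.py; ls -t pics|head -2
```

```text
tall_cup side 0.85 [356. 184.] ztop 0.097 circ [ 0.4636 -0.2112] 0.031 rect [ 0.463  -0.2101] [0.059 0.057] 79.3
tall_cup top 0.87 [413. 298.] ztop 0.099 circ [ 0.4656 -0.212 ] 0.0291 rect [ 0.4648 -0.212 ] [0.056 0.057] 0.5
   LM [ 0.464  -0.2172 -0.0019] gap 0.0076 [0.66, 0.83]
square_coaster side 0.9 [354. 212.] ztop 0.009 circ [ 0.4627 -0.2119] 0.0688 rect [ 0.4629 -0.2098] [0.099 0.104] 84.5
square_coaster top 0.92 [399. 304.] ztop 0.011 circ [ 0.4664 -0.2123] 0.0677 rect [ 0.4666 -0.2126] [0.098 0.101] 83.4
   LM [ 0.462  -0.2169 -0.0058] gap 0.0061 [0.85, 0.87]
wide_cup side 0.83 [354. 247.] ztop 0.06 circ [ 0.4589 -0.0651] 0.035 rect [ 0.4583 -0.0642] [0.067 0.068] 39.2
wide_cup top 0.61 [346. 299.] ztop 0.061 circ [ 0.4608 -0.0686] 0.0339 rect [ 0.461  -0.0693] [0.066 0.065] 1.7
   LM [ 0.4596 -0.0701  0.0016] gap 0.0013 [0.81, 0.96]
round_coaster side 0.8 [422. 312.] ztop 0.009 circ [0.3347 0.0601] 0.0568 rect [0.3354 0.0643] [0.107 0.101] 9.9
round_coaster side 0.72 [408. 177.] ztop 0.009 circ [ 0.3391 -0.3175] 0.0577 rect [ 0.3392 -0.3129] [0.106 0.102] 82.7
round_coaster
[... 198 characters left out ...]
 [0.067 0.054] 49.3
   LM [ 0.3422 -0.3129  0.0016] gap 0.0004 [0.97, 0.96]
caddy side 0.62 [355. 144.] ztop 0.099 circ [ 0.4595 -0.3016] 0.0722 rect [ 0.4658 -0.3022] [0.138 0.054] 84.7
caddy top 0.72 [290. 166.] ztop 0.095 circ [0.7835 0.0965] 0.0818 rect [0.7636 0.0807] [0.106 0.157] 38.3
caddy top 0.64 [397. 306.] ztop 0.011 circ [ 0.4651 -0.212 ] 0.0666 rect [ 0.4652 -0.2126] [0.098 0.098] 83.2
   LM [ 0.4614 -0.3584 -0.0077] gap 0.003 [0.64, 0.64]
[0.20984683 0.48555827 0.26249096] [ 0.21944346  0.27653317 -0.84489832] 0.08530711981201877
side 10345 slope x deg -0.02 slope y -0.01 z0 0.083 rms 0.001
top 4098 slope x deg 0.05 slope y 0.1 z0 0.0832 rms 0.0016
top_lid37.png
side_lid37.png
```

View pics/top_lid37.png

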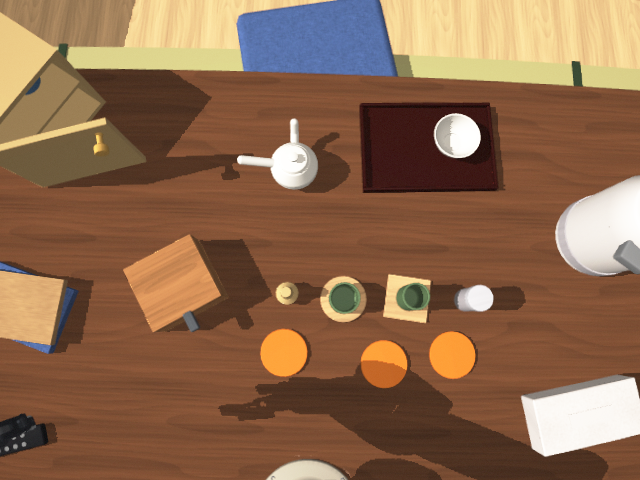

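The final top view shows the tall cup on the square coaster at (410,297), the wide cup on the round wooden coaster at (344,297) and the lid shut at (175,283). The teapot (294,165) and caddy (474,298) are where they were. I'm handing in.

```bash
python3 -c "
from rig import close_job
print(close_job())"
```

```text
the job is handed in; nothing more can be done
None
```

The job is handed in: the tall cup stands on the square coaster and the wide cup on the round wooden one, both within about 2 mm of centre; the small cup is upright in the shut chest, and the teapot and caddy were left where they stood.

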